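Tip the mixing balls out of the divided dish

ROBOT

A 6-joint arm with a two-finger parallel gripper is mounted at the origin on a cart in front of the work surface, level with it; the furniture and walls round the work are solid. World frame = base frame: x ahead of the robot, y to its left, z up, the work surface at z = 0. Lengths are in m, angles in rad, forces in N, time in s.
With the tool pointing down it reaches from about 0.35 to 0.85 m from the base axis. Payload 8.1 kg.
Tool frame: the origin (TCP) lies on the mounting face of the last link; the fingertips stand 186 mm ahead of it and the grasp point (between the pads) lies 167 mm ahead of it; z points along the fingers, y is the direction in which the jaws open and shut (so a half turn about z gives the same grasp; the last joint's range is limited). The gripper opens to 93 mm and grips with 3 to 60 N. Pads are 15 mm wide; open, the fingers measure 128 mm over their backs; the gripper's body (75 mm by 188 mm) begins 65 mm behind the grasp point.
Start: joints at [1.217, 0.13, 1.488, -0, 1.523, -0.085], TCP at [0.159, 0.578, 0.405] pointing down, gripper open.
Joint ranges: [-2.96, 2.96], [-0.89, 2.26], [0.02, 2.5], [-1.34, 4.48], [0, 2.73], [-2.66, 2.66]. Speed limits (rad/s): [2.39, 2.39, 2.79, 3.14, 3.14, 3.14].

INTERFACE

Orientations are given as a rotation vector (axis times angle).
In Python, from plant import robot, read_camera, spotter gives the robot as it stands.
- The arm moves only by the tool arm_command, never from a script. Its arguments are lists of equal length, an entry for each row: "xyz": the shift along the world's x, y, z in cm, a list of three; "turn": the turn, a rotation vector about the world's x, y, z in rad, a list of three. A call has 1 to 12 rows; each row shifts and turns the commanded pose from where the row before left it; what a row does not reach is not made up. A row lasts 1/8 s, in which the tool goes at most 62.5 mm and 10.7 degrees, less where a joint would pass 70% of its speed; a pose out of reach is approached as far as the arm can. A call is refused whole if a number of a shift passes 6.25 or a number of a turn 0.188, either way. A call with a gripper value outside its range is refused whole. "gripper" is the finger opening in cm, from 0 to 9.3, set as the call begins (left out, the last holds). The fingers move at their own pace and stop on an object; "force" is the grip in N (left out, the last holds). Time passes only in rows, so rows that do not move let the fingers close. It gives the time, the measured TCP pose, the force and the opening at its end, in the units of the state.
- robot.read_state(): the state, without advancing time (a new reading comes with each control period).
- read_camera(name): name is "scene" or "top" or "wrist"; returns a dict with "frame" (400x640x3 uint8, red, green, blue), "z_map" (400x640 float32, m along the optical axis (not along the pixel's ray), 0 where there is no reading), "fx", "fy", "cx", "cy" (pixels), "eye" and "orientation" of the camera in the world. Camera axes: x right, y down, z forward; pixel columns grow to the right and rows downward; lengths in m; the calibration is good to about 2 mm. A picture is of the moment at which its call begins.
- robot.close_job(): hands the job in, once; it reports no verdict.
Trained networks look in a picture, given as the dict that the camera call returned (one of the last four; its "shot" number tells which), for a name from the list of things; names that differ only in an ending like _2 or _b are one class to them, and where a whole thing is asked for, a point or a joint stands for the part that bears it (a point fixed in the world has none). Each returns a list of dicts, best first, with "confidence" (0 to 1); they miss things now and then, are a little off and sometimes report something else, mostly with a low value. They report only what shows in the picture. A call takes as long as a camera call. They do not tell look-alikes from the thing itself.
- spotter.masks_of(picture, query): "pixels" (400x640 bool, what is visible of it) and "centre" ([row, column] in pixels, amid what is visible of it).
The state is a dict: "t": time; "q": joint angles; "dq": joint speeds; "joint_torque": joint torques, N m; "tool_pos": TCP position; "orientation": TCP orientation; "force": force on the tool from outside, world axes, zero at the start; "wrist_torque": the same for the moment, N m; "opening": finger opening in m.
Only numpy, scipy, OpenCV 4.12 (cv2) and the standard library are available. Lean on these libraries where they do the work, as an engineer would, in place of code of your own. Each camera call takes 0.05 s, during which the arm holds its last target. There are 200 camera calls.

TASK

Put the steel mixing balls away: carry the two-section dish by its grip to the open tin, turn it so that the ball section faces the tin and tip all four balls into it, keeping the brass acorn nuts in their own section. Then stand the dish back upright on the middle of the navy tray, shut the tin's lid fully, and leave the other things as they are.

Things in the scene. Friction and masses are not known exactly. Their poses are not given: they have to be found in the camera images.
- dish: two-section parts dish: boat-shaped blue pan 168 mm long (x), 80 mm wide (y), 32 mm deep, with a black carrying grip over the middle; about 220 g. Origin: centre of the underside, z up. A wall at x = 0 (4 mm thick, 33 mm high, along y) divides it: steel balls in the +x section, brass nuts in the -x section. The floor, 3 mm thick, is flat from x = -28 to +28 mm
- dish_grip (a point): centre of the dish's grip: a bar 14 mm thick (dish x), 76 mm long (dish y), 28 mm tall, 74 mm above the dish's underside, with free space on both sides and 30 mm of it below; on two slim uprights
- dish_lip_balls (a point): middle of the ball section's open pouring lip, at x = +84, y = 0, z = 21 mm in the dish's frame; the lip is 40 mm wide, the floor ramps up to it at 18 degrees. Balls start to leave at about 25 degrees of tipping; held at 45 degrees, all roll out within two seconds, while parts in the raised section stay against the middle wall
- dish_lip_nuts (a point): middle of the like lip of the nut section, at x = -84, y = 0, z = 21 mm in the dish's frame
- navy_tray: round navy tray with a red border, 320 mm across, low rolled rim 9 mm high, fixed; the dish stands on its flat middle, about 3 mm above the tray's origin (centre of its underside)
- tin: plain aluminium tin with a cork-lined floor, fixed, 70 mm (its x) by 100 mm (its y), walls 22 mm high and 2 mm thick, inner floor at 4 mm; origin: centre of the underside, z up. Its lid is hinged along the +x side (hinge line at x = +37, z = 22 mm); the front is the -x side
- tin_lid (a joint): angle of the tin's lid: 0 shut, 1.57 standing upright, 1.92 fully back. The lid is a thin plate (2.5 mm), 73 by 103 mm, with a thumb tab in the middle of its free edge; the hinge is stiff enough that the lid stays where it is left: it has to be swung over and pressed down until it lies on the tin; 1 to 3 N are enough
- tin_lid_edge (a point): outer face of the thumb tab in the middle of the lid's free edge, 82 mm from the hinge line
- ball0_center (a point): centre of a steel mixing ball, 13 mm across, 10 g
- ball1_center (a point): centre of a steel mixing ball, 13 mm across, 10 g
- ball2_center (a point): centre of a steel mixing ball, 13 mm across, 10 g
- ball3_center (a point): centre of a steel mixing ball, 13 mm across, 10 g
- nut0: brass acorn nut, 18 mm across the corners, 18 mm tall, 14 g; origin: centre of its flat underside
- nut1: brass acorn nut, 18 mm across the corners, 18 mm tall, 14 g; origin: centre of its flat underside
- nut2: brass acorn nut, 18 mm across the corners, 18 mm tall, 14 g; origin: centre of its flat underside
- jar_gold: bystander: small jar with yellow lid, 59 mm across, 50 mm tall; origin under its centre
- jar_silver: bystander: small jar with grey lid, 53 mm across, 44 mm tall; origin under its centre
- blue_tape: bystander: flat roll of blue tape, 66 mm across, 10 mm high; origin under its centre
Mind the look-alikes: they are no part of the job. Leave any red look-alike of the tin alone.

How it is judged:
By the outcome, as a careful person would: the job done as asked, in the order asked, and still so for the second after the job is handed in, with the robot touching nothing.
It also fails if it takes over 64 s, if anything falls off the work surface, if the arm or the gripper's body presses on something with over 40 N, if the wrist force passes 120 N, or if a joint passes its speed limit or range.

## Working session

There is one attempt and no reset: what is moved stays moved. The work goes in short steps, Python scripts to look and compute and a tool call to move; the robot and the scene stay as the last step left them, time stands still between calls to the robot, and variables do not carry over. Pictures are saved under pics/ and viewed, about 8 in all and at most 12, crops included, and the job is handed in when it is done.

Besides the shell and the picture viewer there is one more tool, called after "Request:" as name(argument=value, ...) on one line, values as JSON. arm_command: Moves the arm, as the interface text tells. Its arguments: {"type":"object","properties":{"xyz":{"type":"array","items":{"type":"array","items":{"type":"number"}}},"turn":{"type":"array","items":{"type":"array","items":{"type":"number"}}},"gripper":{"type":"number"},"force":{"type":"number"}},"required":["xyz","turn"]}

```bash
ls; mkdir -p pics; cat > h.py <<'E'
import numpy as np, cv2
from scipy.spatial.transform import Rotation as R
from plant import robot, read_camera, spotter
def rot(o):
    o=np.array(o,float)
    return o if o.shape==(3,3) else (R.from_rotvec(o).as_matrix() if o.size==3 else R.from_quat(o).as_matrix())
def cloud(c):
    z=c['z_map']; v,u=np.mgrid[:z.shape[0],:z.shape[1]]
    p=np.stack([(u-c['cx'])/c['fx']*z,(v-c['cy'])/c['fy']*z,z],-1)
    return p@rot(c['orientation']).T+np.array(c['eye'])
def save(c,n,box=None,s=1):
    f=c['frame'][:,:,::-1]
    if box: f=f[box[0]:box[1],box[2]:box[3]]
    cv2.imwrite('pics/'+n,cv2.resize(f,None,fx=s,fy=s,interpolation=cv2.INTER_CUBIC))
E
python3 - <<'E'
from h import *
print(robot.read_state())
t=read_camera('top'); save(t,'top1.png')
P=cloud(t); print(t['eye'],t['orientation'])
np.save('top.npy',P); cv2.imwrite('top_f.png',t['frame'])
for n in ['dish','navy_tray','tin','tin_lid','dish_grip','ball0_center','nut0','jar_gold','jar_silver','blue_tape']:
    for d in spotter.masks_of(t,n)[:6]:
        m=d['pixels']; q=P[m&(t['z_map']>0)]
        if len(q): print(n,round(d['confidence'],2),np.round(d['centre']),m.sum(),np.median(q,0).round(3),q.min(0).round(3),q.max(0).round(3))
s=read_camera('scene'); save(s,'scene1.png')
E
```

```text
pics
{'t': 0.0, 'q': array([ 1.21654590e+00,  1.31142227e-01,  1.48927769e+00,  5.65832271e-06,
        1.52298831e+00, -8.53938461e-02]), 'dq': array([ 7.72284944e-04, -1.40102110e-03, -5.58619800e-05,  4.86362414e-04,
       -2.01970300e-03,  3.98916420e-04]), 'joint_torque': array([-2.47828866e-03, -5.59841073e+01, -4.91761279e+01,  7.62085430e-02,
        3.58205033e-02, -1.76065969e-04]), 'tool_pos': array([0.15927176, 0.57823698, 0.40369932]), 'orientation': array([-4.20994597e-01, -3.11285050e+00,  2.78097991e-03]), 'force': array([ 0.12175159, -0.14498842,  0.13549477]), 'wrist_torque': array([-0.00793977, -0.01650782,  0.07798032]), 'opening': 0.0933308755373563}
[ 0.47646626 -0.02319271  1.20152809] [-2.18550316  2.15308174 -0.07191337]
dish 0.85 [220. 392.] 1398 [ 0.515 -0.2    0.018] [ 0.44  -0.276  0.002] [ 0.588 -0.129  0.1  ]
dish 0.33 [200. 272.] 1066 [0.573 0.14  0.007] [ 0.521  0.087 -0.002] [0.611 0.192 0.101]
navy_tray 0.57 [235. 392.] 7646 [ 0.489 -0.21   0.007] [ 0.34  -0.364 -0.003] [ 0.66  -0.048  0.041]
tin 0.95 [256. 259.] 880 [0.396 0.172 0.026] [0.355 0.11
[... 565 characters left out ...]
0.659 -0.048  0.041]
dish_grip 0.59 [221. 388.] 1398 [ 0.514 -0.199  0.018] [ 0.437 -0.272  0.002] [ 0.59  -0.126  0.1  ]
ball0_center 0.69 [199. 272.] 1137 [0.574 0.14  0.007] [ 0.521  0.086 -0.002] [0.627 0.2   0.107]
nut0 0.42 [168. 441.] 321 [ 0.678 -0.358  0.044] [ 0.654 -0.399 -0.001] [ 0.715 -0.336  0.05 ]
jar_gold 0.92 [145. 329.] 367 [ 0.731 -0.034  0.05 ] [ 0.706 -0.064  0.002] [ 0.775 -0.005  0.056]
jar_silver 0.85 [168. 440.] 291 [ 0.676 -0.358  0.044] [ 0.654 -0.387  0.005] [ 0.701 -0.336  0.05 ]
jar_silver 0.53 [172. 207.] 238 [0.651 0.331 0.009] [0.618 0.295 0.001] [0.683 0.364 0.016]
blue_tape 0.55 [172. 221.] 188 [0.653 0.321 0.01 ] [ 0.619  0.295 -0.001] [0.683 0.358 0.016]
```

```bash
python3 - <<'E'
import cv2,numpy as np
a=cv2.imread('pics/top1.png')[110:320,170:480]; s=cv2.imread('pics/scene1.png')
a=cv2.resize(a,None,fx=2.5,fy=2.5,interpolation=cv2.INTER_CUBIC); cv2.imwrite('pics/top1c.png',a)
E
```

```text
(no output)
```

View pics/top1c.png

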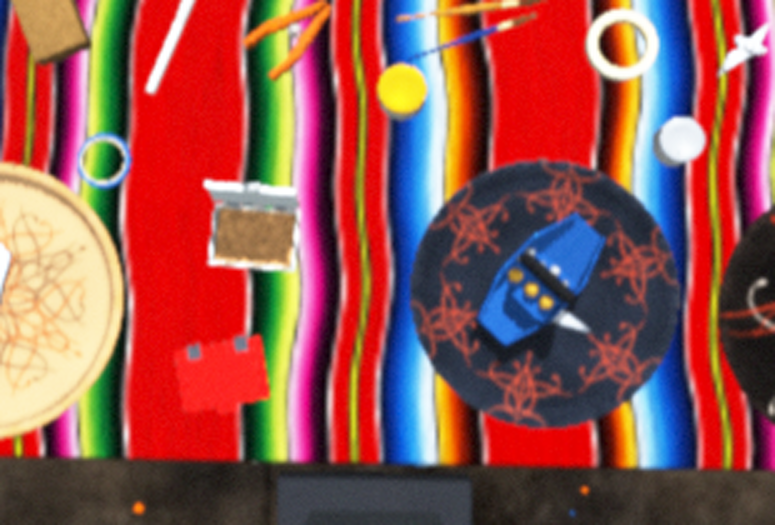

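View pics/scene1.png

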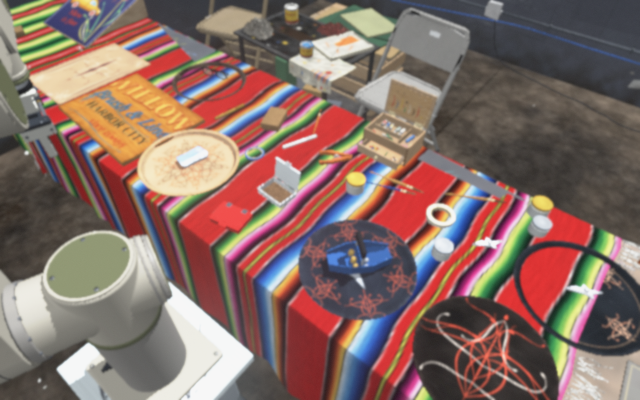

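The crop shows the open cork tin at crop (253,225), with its lid upright on the far side. The shut red look-alike is at (220,375). The blue dish is on the navy tray at (545,275), nuts near-left and balls far-right, with a white object lying at (572,322). Other candidates are the round dark tray at crop right (760,310) and the beige tray at left (40,300). I choose the cork tin and the patterned navy tray that holds the dish. Next I measure.

```bash
python3 - <<'E'
from h import *
P=np.load('top.npy'); f=cv2.imread('top_f.png')
x,y,z=P[...,0],P[...,1],P[...,2]
def box(m,n):
    pts=P[m]; r=cv2.minAreaRect((pts[:,:2]*1000).astype(np.float32)); print(n,len(pts),np.round(r[0],1),np.round(r[1],1),round(r[2],1),pts.mean(0).round(4),'z',pts[:,2].min().round(3),pts[:,2].max().round(3))
reg=(x>.42)&(x<.62)&(y>-.3)&(y<-.1)
box(reg&(z>.07),'bar')
blue=(f[...,2].astype(int)>f[...,0]+60)&reg; box(blue,'pan')
wh=(f.min(-1)>150)&reg; box(wh,'white'); 
v,u=np.where(wh); print(np.c_[v,u,P[wh].round(3)][::6])
rim=(z>.004)&(x>.32)&(x<.68)&(y>-.385)&(y<-.03)&(np.hypot(x-.495,y+.207)>.135)&(z<.012)
(c,r)=cv2.minEnclosingCircle((P[rim][:,:2]*1000).astype(np.float32)); print('tray',c,r)
T=(x>.5)&(x<.64)&(y>.06)&(y<.22)
box(T&(z>.015)&(z<.03),'tinwall'); box(T&(z>.04),'lid')
L=P[T&(z>.04)]
for a,b in [(.03,.05),(.05,.07),(.07,.09),(.09,.12)]:
    q=P[T&(z>a)&(z<b)]; 
    if len(q)>3: print(a,len(q),q.mean(0).round(4), np.polyfit(q[:,1],q[:,0],1).round(3))
E
```

```text
bar 154 [ 514.7 -199.1] [73.9 14.1] 47.4 [ 0.5143 -0.1977  0.0908] z 0.07 0.1
pan 1286 [ 518.8 -196.4] [211.1 177.5] 83.8 [ 0.5126 -0.2019  0.0191] z 0.0 0.097
white 59 [ 499.8 -221.3] [111.4  25.5] 26.3 [ 0.4772 -0.2339  0.01  ] z 0.0 0.093
[[ 2.10e+02  3.82e+02  5.46e-01 -1.90e-01  2.00e-02]
 [ 2.17e+02  3.93e+02  5.26e-01 -2.23e-01  1.80e-02]
 [ 2.19e+02  3.93e+02  5.20e-01 -2.23e-01  1.70e-02]
 [ 2.36e+02  3.96e+02  4.70e-01 -2.34e-01  5.00e-03]
 [ 2.37e+02  3.96e+02  4.67e-01 -2.33e-01  8.00e-03]
 [ 2.38e+02  3.94e+02  4.64e-01 -2.28e-01  6.00e-03]
 [ 2.38e+02  4.00e+02  4.64e-01 -2.46e-01  3.00e-03]
 [ 2.39e+02  3.98e+02  4.61e-01 -2.40e-01  3.00e-03]
 [ 2.40e+02  3.97e+02  4.58e-01 -2.36e-01  6.00e-03]
 [ 2.41e+02  4.00e+02  4.55e-01 -2.46e-01  4.00e-03]]
tray (499.43408203125, -209.42054748535156) 248.77113342285156
tinwall 173 [561.4 140. ] [103.1  76.3] 86.0 [0.5667 0.1418 0.0234] z 0.016 0.03
lid 232 [606.1 136.8] [103.1  13.7] 86.7 [0.6061 0.1364 0.073 ] z 0.04 0.107
0.03 65 [0.6003 0.1353 0.0408] [0.072 0.591]
0.05 70 [0.6041 0.1361 0.0597] [0.07  0.595]
0.07 38 [0.6067 0.1342 0.0754] [0.067 0.598]
0.09 85 [0.6097 0.1376 0.096 ] [0.069 0.6  ]
```

Request:
arm_command(xyz=[[4, -4, 0], [4, -4, 0], [4, -4, 0], [4, -4, 0], [4, -4, 0], [4, -4, 0], [4, -4, 0], [4, -4, 0], [0.4, -5, 0], [0.4, -5, 0], [0.4, -5, 0], [0.4, -5, 0]], turn=[[0, 0, -0.12], [0, 0, -0.12], [0, 0, -0.12], [0, 0, -0.12], [0, 0, -0.12], [0, 0, -0.12], [0, 0, -0.12], [0, 0, -0.12], [0, 0, -0.12], [0, 0, -0.12], [0, 0, -0.12], [0, 0, -0.12]], gripper=9.3)

```text
t: 2.1
tool_pos: [0.4952, 0.0569, 0.405]
orientation: [2.373, 2.058, 0.001]
force: [1.2, -0.6, 0.2]
opening: 0.0929
```

Request:
arm_command(xyz=[[0.4, -5, 0], [0.4, -5, 0], [0.4, -5, 0], [0.4, -5, 0], [0.4, -4, 0], [0, -1.5, 0], [0, 0, 0], [0, 0, 0]], turn=[[0, 0, -0.12], [0, 0, -0.12], [0, 0, -0.12], [0, 0, -0.12], [0, 0, -0.12], [0, 0, -0.005], [0, 0, 0], [0, 0, 0]])

```text
t: 3.1
tool_pos: [0.5154, -0.1954, 0.4047]
orientation: [-2.874, -1.266, -0.0]
force: [0.3, -0.1, 0.8]
opening: 0.0934
```

```bash
python3 - <<'E'
from h import *
s=robot.read_state(); Rm=rot(s['orientation']); print(s['t'],s['tool_pos'],s['q'].round(3),'z',Rm[:,2].round(3),'y',Rm[:,1].round(3))
c=read_camera('wrist'); save(c,'w1.png'); P=cloud(c); x,y,z=np.moveaxis(P,-1,0)
m=(z>.07)&(z<.11)&(c['z_map']>0)&(np.hypot(x-.515,y+.199)<.06)
r=cv2.minAreaRect((P[m][:,:2]*1000).astype(np.float32)); print(m.sum(),r,P[m][:,2].max())
E
```

```text
3.1 [ 0.51539163 -0.19538519  0.40472992] [-4.560e-01 -1.000e-03  1.626e+00  0.000e+00  1.518e+00  2.850e-01] z [-0.     0.001 -1.   ] y [ 0.738 -0.675 -0.   ]
1193 ((514.7468872070312, -199.2132110595703), (74.44007873535156, 13.673856735229492), 47.57509231567383) 0.0948375551479052
```

View pics/w1.png

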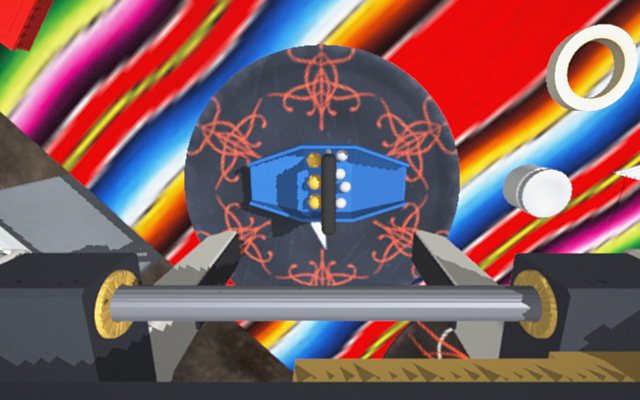

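Wrist view: dish grip bar is vertical at (329,195), with gold nuts left at (314,182) and steel balls right at (341,182). The bar agrees with the top measurement to 1 mm. The white patch at (319,235) changes with the arm, so I take it for glare. Now descend and grasp.

Request:
arm_command(xyz=[[-0.1, -0.4, -3], [0, 0, -4], [0, 0, -4], [0, 0, -3], [0, 0, -2.1], [0, 0, 0], [0, 0, 0]], turn=[[0, 0, 0], [0, 0, 0], [0, 0, 0], [0, 0, 0], [0, 0, 0], [0, 0, 0], [0, 0, 0]])

```text
t: 4.03
tool_pos: [0.5149, -0.2001, 0.2449]
orientation: [2.875, 1.265, 0.002]
force: [-0.4, 0.7, -0.1]
opening: 0.0933
```

Request:
arm_command(xyz=[[0, 0, 0], [0, 0, 0], [0, 0, 0], [0, 0, 0], [0, 0, 0], [0, 0, 0], [0, 0, 0], [0, 0, 0]], turn=[[0, 0, 0], [0, 0, 0], [0, 0, 0], [0, 0, 0], [0, 0, 0], [0, 0, 0], [0, 0, 0], [0, 0, 0]], gripper=0, force=35)

```text
t: 5.03
tool_pos: [0.5143, -0.2006, 0.2437]
orientation: [-2.876, -1.263, 0.0]
force: [-0.1, -0.5, 0.2]
opening: 0.0173
```

Request:
arm_command(xyz=[[0, 0, 0], [0, 0, 0], [0, 0, 0.5], [0, 0, 1.5], [0, 0, 2], [0, 0, 2], [0, 0, 0], [0, 0, 0]], turn=[[0, 0, 0], [0, 0, 0], [0, 0, 0], [0, 0, 0], [0, 0, 0], [0, 0, 0], [0, 0, 0], [0, 0, 0]])

```text
t: 6.02
tool_pos: [0.5142, -0.2005, 0.3037]
orientation: [2.876, 1.263, 0.0]
force: [-0.6, -0.0, -2.9]
opening: 0.0134
```

Request:
arm_command(xyz=[[-0.5, 0.7, 0.5], [-0.5, 1.6, 0.5], [-0.5, 2.6, 0.5], [-0.5, 3.5, 0.5], [-0.5, 3.8, 0], [-0.5, 3.8, 0], [-0.5, 3.8, 0], [-0.5, 3.8, 0], [-0.5, 3.8, 0], [-0.5, 3.3, -0.5], [-0.5, 2.4, -0.5], [-0.5, 1.6, 0]], turn=[[0, 0, 0.056], [0, 0, 0.056], [0, 0, 0.056], [0, 0, 0.056], [0, 0, 0.056], [0, 0, 0.056], [0, 0, 0.056], [0, 0, 0.056], [0, 0, 0.056], [0, 0, 0.056], [0, 0, 0.056], [0, 0, 0.056]])

```text
t: 7.52
tool_pos: [0.4532, 0.1479, 0.3129]
orientation: [-2.293, -2.146, 0.002]
force: [-0.0, 0.2, -3.4]
opening: 0.0139
```

Request:
arm_command(xyz=[[0, 0, 0], [0, 0, 0], [0, 0, 0]], turn=[[0, 0, 0], [0, 0, 0], [0, 0, 0]])

```text
t: 7.9
tool_pos: [0.4545, 0.1458, 0.3139]
orientation: [2.3, 2.139, 0.0]
force: [0.6, 0.3, -1.9]
opening: 0.014
```

```bash
python3 - <<'E'
from h import *
s=robot.read_state(); Rm=rot(s['orientation']); print(s['t'],s['tool_pos'],s['q'].round(3),'z',Rm[:,2].round(3),'y',Rm[:,1].round(3))
c=read_camera('top'); P=cloud(c); x,y,z=np.moveaxis(P,-1,0)
save(c,'top2.png',(140,300,220,380),4.5)
m=(x>.5)&(x<.65)&(y>.06)&(y<.22)&(z>.03)&(z<.12)
T=np.array([.558,.139]);X=np.array([.998,-.07]);Y=np.array([.07,.998])
q=P[m]; d=q[:,:2]-T; print('lid top',q[:,2].max(),(d@X)[q[:,2]>.09].mean(), 'yrange',np.percentile(d@Y,[2,98]))
w=read_camera('wrist'); save(w,'w2.png')
E
```

```text
7.9 [0.45453473 0.14583268 0.31389001] [ 0.203 -0.144  1.93  -0.     1.356  0.275] z [ 0. -0. -1.] y [ 0.997 -0.072  0.   ]
lid top 0.11240459240292466 0.02109576841007112 yrange [-0.04785699  0.04911454]
```

View pics/top2.png

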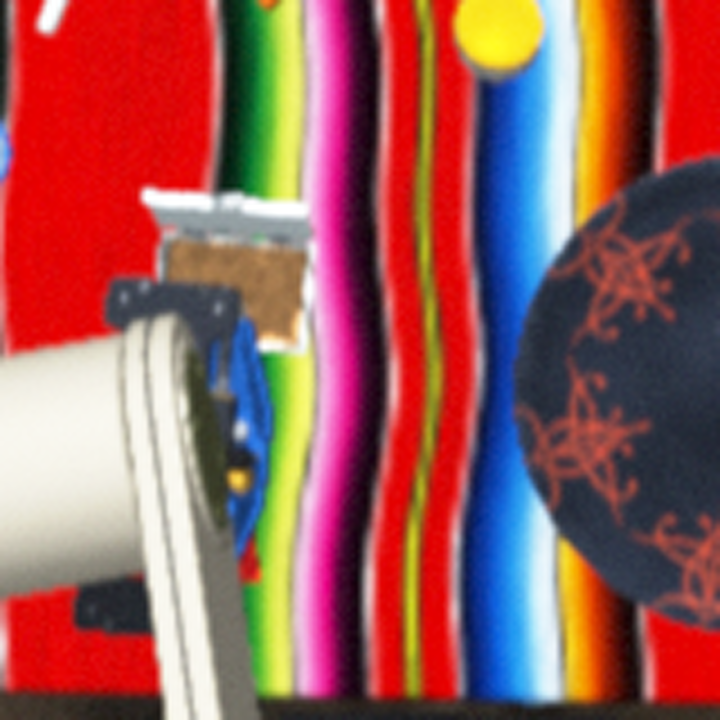

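View pics/w2.png

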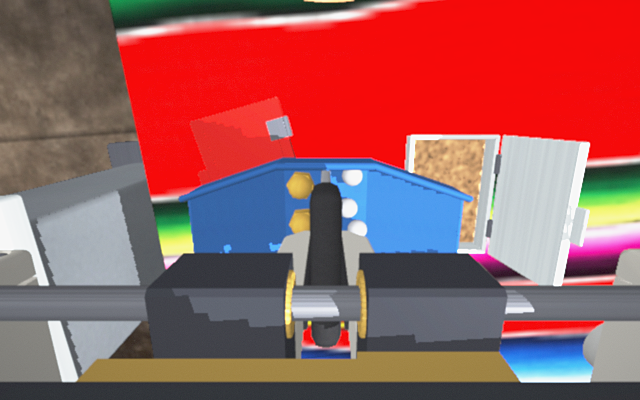

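Top view: tin at crop (235,270) with lid upright; the dish is in front of it at (250,430). Wrist view: nuts left at (300,185), balls right at (352,178), and the ball side faces the cork tin at (450,175). Now tilt about the tin's y axis.

Request:
arm_command(xyz=[[1.67, -0.12, -0.1], [1.68, -0.12, -0.17], [1.36, -0.1, -0.53], [1.36, -0.1, -0.53], [1.36, -0.1, -0.53], [0, 0, 0], [0, 0, 0]], turn=[[0.006, 0.087, 0], [0.006, 0.087, 0], [0.004, 0.058, 0], [0.004, 0.058, 0], [0.004, 0.058, 0], [0, 0, 0], [0, 0, 0]])

```text
t: 8.88
tool_pos: [0.5286, 0.1409, 0.2951]
orientation: [-2.099, -1.954, 0.344]
force: [-0.3, -0.3, -4.2]
opening: 0.0141
```

```bash
python3 - <<'E'
from h import *
s=robot.read_state(); Rm=rot(s['orientation']); T=s['tool_pos'];print(s['t'],T,s['q'].round(3),'z',Rm[:,2].round(3))
X=np.array([.998,-.07,0]);C=np.array([.558,.139,0])
g=T+.167*Rm[:,2]; a=Rm[:,1]; lip=g+.084*a+.053*Rm[:,2]; d=lip-C; print('lip tin x,y,z',d@X,d@np.array([.07,.998,0]),lip[2])
E
```

```text
8.875 [0.52857932 0.14086113 0.29514198] [0.142 0.24  1.59  0.072 1.652 0.207] z [-0.34   0.024 -0.94 ]
lip tin x,y,z -0.025511044610049383 -0.00038916587862728683 0.05968470180318207
```

As planned. Continue tipping to 45°, then hold.

Request:
arm_command(xyz=[[1.23, -0.09, -0.65], [1.23, -0.09, -0.65], [0, 0, 0], [0, 0, 0], [1.22, -0.09, -0.32], [1.22, -0.09, -0.32], [0, 0, 0], [0, 0, 0], [1.19, -0.08, -0.3], [1.19, -0.08, -0.3], [1.34, -0.1, -0.5], [1.34, -0.1, -0.5]], turn=[[0.004, 0.052, 0], [0.004, 0.052, 0], [0, 0, 0], [0, 0, 0], [0.004, 0.052, 0], [0.004, 0.052, 0], [0, 0, 0], [0, 0, 0], [0.004, 0.052, 0], [0.004, 0.052, 0], [0.004, 0.061, 0], [0.004, 0.061, 0]])

```text
t: 10.38
tool_pos: [0.6283, 0.1341, 0.2606]
orientation: [-1.813, -1.69, 0.697]
force: [-0.0, 0.6, -3.7]
opening: 0.0138
```

Request:
arm_command(xyz=[[0, 0, 0], [0, 0, 0], [0, 0, 0], [0, 0, 0], [0, 0, 0], [0, 0, 0], [0, 0, 0], [0, 0, 0], [0, 0, 0], [0, 0, 0], [0, 0, 0], [0, 0, 0]], turn=[[0, 0, 0], [0, 0, 0], [0, 0, 0], [0, 0, 0], [0, 0, 0], [0, 0, 0], [0, 0, 0], [0, 0, 0], [0, 0, 0], [0, 0, 0], [0, 0, 0], [0, 0, 0]])

```text
t: 11.88
tool_pos: [0.6282, 0.1339, 0.2597]
orientation: [-1.813, -1.689, 0.698]
force: [-0.6, -0.8, -2.8]
opening: 0.0136
```

Request:
arm_command(xyz=[[0, 0, 0], [0, 0, 0], [0, 0, 0], [0, 0, 0], [0, 0, 0], [0, 0, 0]], turn=[[0, 0, 0], [0, 0, 0], [0, 0, 0], [0, 0, 0], [0, 0, 0], [0, 0, 0]])

```text
t: 12.62
tool_pos: [0.6282, 0.1338, 0.2597]
orientation: [-1.813, -1.689, 0.698]
force: [-0.2, 0.0, -2.3]
opening: 0.0138
```

```bash
python3 - <<'E'
from h import *
s=robot.read_state(); Rm=rot(s['orientation']); T=s['tool_pos'];print(s['t'],T,'z',Rm[:,2].round(3),s['force'])
w=read_camera('wrist'); t=read_camera('scene')
a=cv2.resize(w['frame'],(640,400)); b=cv2.resize(t['frame'][150:250,220:340],(240,200),interpolation=cv2.INTER_CUBIC)
o=np.zeros((600,640,3),np.uint8); o[:400]=a; o[400:,:240]=b
cv2.imwrite('pics/pour.png',o[:,:,::-1])
E
```

```text
12.625 [0.62821513 0.13384966 0.25971222] z [-0.704  0.05  -0.708] [-0.16050037  0.03455149 -2.29584134]
```

View pics/pour.png

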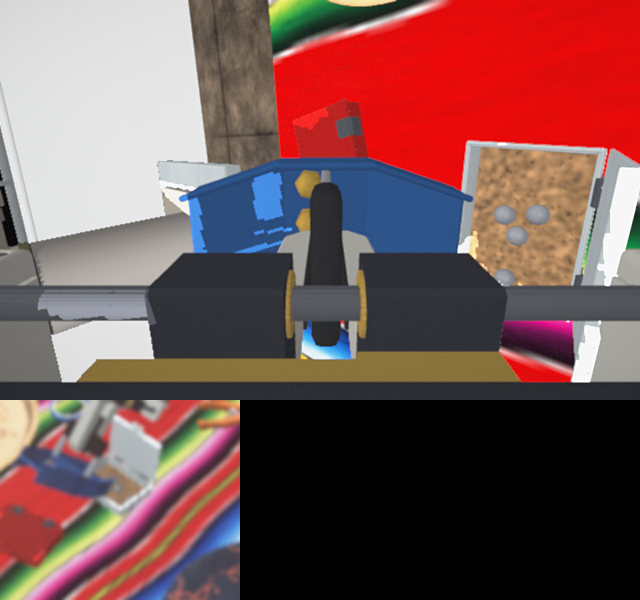

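All four balls are in the tin, at about (505,214), (538,214), (517,236) and (504,279). The nuts are still at their wall at (308,184) and (304,218). Reverse the tilt, then return to the tray.

Request:
arm_command(xyz=[[-2.69, 0.19, 1.0], [-2.39, 0.17, 0.6], [-2.45, 0.17, 0.64], [-2.46, 0.17, 1.29], [-2.04, 0.15, 0.8], [-2.04, 0.14, 0.79], [-1.68, 0.12, 0.17], [-1.67, 0.12, 0.1], [0, 0, 0]], turn=[[-0.008, -0.122, 0], [-0.008, -0.104, 0], [-0.008, -0.104, 0], [-0.008, -0.104, 0], [-0.006, -0.087, 0], [-0.006, -0.087, 0], [-0.006, -0.087, 0], [-0.006, -0.087, 0], [0, 0, 0]])

```text
t: 13.85
tool_pos: [0.4527, 0.1463, 0.3138]
orientation: [-2.298, -2.142, 0.0]
force: [-0.6, -0.1, -2.7]
opening: 0.0138
```

Request:
arm_command(xyz=[[0.4, -0.8, 0], [0.4, -1.7, 0], [0.4, -2.7, 0], [0.4, -3.6, 0], [0.4, -4, 0], [0.4, -4, 0], [0.4, -4, 0], [0.4, -4, 0], [0.4, -3.9, 0], [0.4, -3.2, 0], [0.3, -2.2, 0], [0.2, -1.2, 0]], turn=[[0, 0, 0], [0, 0, 0], [0, 0, 0], [0, 0, 0], [0, 0, 0], [0, 0, 0], [0, 0, 0], [0, 0, 0], [0, 0, 0], [0, 0, 0], [0, 0, 0], [0, 0, 0]])

```text
t: 15.35
tool_pos: [0.499, -0.2086, 0.3133]
orientation: [-2.3, -2.139, 0.0]
force: [-0.2, 0.4, -3.6]
opening: 0.0136
```

Request:
arm_command(xyz=[[0, 0, -1], [0, 0, -2], [0, 0, -2], [0, 0, -1], [0, 0, 0]], turn=[[0, 0, 0], [0, 0, 0], [0, 0, 0], [0, 0, 0], [0, 0, 0]])

```text
t: 15.98
tool_pos: [0.4987, -0.2059, 0.2526]
orientation: [-2.296, -2.141, 0.001]
force: [-0.8, 0.4, -2.5]
opening: 0.0142
```

```bash
python3 - <<'E'
from h import *
s=robot.read_state(); Rm=rot(s['orientation']); T=s['tool_pos'];print(s['t'],T,'z',Rm[:,2].round(4),s['force'])
t=read_camera('top'); P=cloud(t); f=t['frame'].astype(int)
m=spotter.masks_of(t,'navy_tray')
for d in m[:2]:
    q=P[d['pixels']&(P[...,2]<.015)&(t['z_map']>0)]; c,r=cv2.minEnclosingCircle((q[:,:2]*1000).astype(np.float32)); print(d['confidence'],c,r,np.percentile(q,[.5,99.5],0))
E
```

```text
15.975 [ 0.49865406 -0.20592948  0.25255077] z [-0.0019  0.0012 -1.    ] [-0.83027573  0.36663097 -2.49912645]
0.7 (498.6763916015625, -206.35081481933594) 162.26463317871094 [[ 3.43551088e-01 -3.22128693e-01 -8.64149366e-05]
 [ 6.54934328e-01 -5.09073863e-02  1.46809162e-02]]
0.66 (480.105712890625, -205.9694061279297) 56.2486686706543 [[ 0.43489351 -0.24253508  0.00430555]
 [ 0.52864867 -0.16477411  0.01482596]]
```

Centred on the tray (0.499, −0.206). Lower by about 8.5 mm and release.

Request:
arm_command(xyz=[[0, 0, -0.4], [0, 0, -0.3], [0, 0, -0.15], [0, 0, 0], [0, 0, 0]], turn=[[0, 0, 0], [0, 0, 0], [0, 0, 0], [0, 0, 0], [0, 0, 0]])

```text
t: 16.7
tool_pos: [0.499, -0.2069, 0.2452]
orientation: [2.299, 2.141, 0.0]
force: [-0.5, -0.2, -2.3]
opening: 0.0141
```

Request:
arm_command(xyz=[[0, 0, -0.1], [0, 0, -0.1], [0, 0, 0], [0, 0, 0]], turn=[[0, 0, 0], [0, 0, 0], [0, 0, 0], [0, 0, 0]])

```text
t: 17.2
tool_pos: [0.4992, -0.2069, 0.2436]
orientation: [2.298, 2.141, 0.0]
force: [-2.2, 1.4, 4.3]
opening: 0.0137
```

Request:
arm_command(xyz=[[0, 0, 0], [0, 0, 0], [0, 0, 0], [0, 0, 0], [0, 0, 0], [0, 0, 0]], turn=[[0, 0, 0], [0, 0, 0], [0, 0, 0], [0, 0, 0], [0, 0, 0], [0, 0, 0]], gripper=6)

```text
t: 17.95
tool_pos: [0.499, -0.2068, 0.2431]
orientation: [2.299, 2.141, 0.0]
force: [-0.4, -0.6, 0.1]
opening: 0.0595
```

Request:
arm_command(xyz=[[0, 0, 1], [0, 0, 3], [0, 0, 4], [0, 0, 5], [0, 0, 3], [0, 0, 0]], turn=[[0, 0, 0], [0, 0, 0], [0, 0, 0], [0, 0, 0], [0, 0, 0], [0, 0, 0]])

```text
t: 18.7
tool_pos: [0.4997, -0.2072, 0.4073]
orientation: [2.294, 2.137, 0.004]
force: [0.2, -1.0, -0.1]
opening: 0.0601
```

Request:
arm_command(xyz=[[0.9, 2.2, 0], [1.8, 4.2, 0], [1.9, 4.5, 0], [1.9, 4.6, 0], [1.9, 4.6, 0], [1.9, 4.5, 0], [1.8, 4.3, 0], [1.4, 3.3, 0], [0.8, 1.8, 0], [0, 0, 0], [0, 0, 0]], turn=[[0, 0, 0], [0, 0, 0], [0, 0, 0], [0, 0, 0], [0, 0, 0], [0, 0, 0], [0, 0, 0], [0, 0, 0], [0, 0, 0], [0, 0, 0], [0, 0, 0]], gripper=0)

```text
t: 20.08
tool_pos: [0.6418, 0.132, 0.4028]
orientation: [-2.3, -2.14, 0.002]
force: [0.6, -0.2, 0.2]
opening: 0.0004
```

```bash
python3 - <<'E'
from h import *
s=robot.read_state(); Rm=rot(s['orientation']); T=s['tool_pos'];print(s['t'],T,s['opening'],'y',Rm[:,1].round(3),'z',Rm[:,2].round(3))
t=read_camera('top'); P=cloud(t); x,y,z=np.moveaxis(P,-1,0)
m=(z>.07)&(z<.11)&(np.hypot(x-.5,y+.207)<.06)
print('bar',cv2.minAreaRect((P[m][:,:2]*1000).astype(np.float32)),P[m][:,2].max())
w=read_camera('wrist'); Q=cloud(w); d=Q-np.array([.558,.139,0]); X=d@np.array([.998,-.07,0]);Y=d@np.array([.07,.998,0]);Z=Q[...,2]
for a in np.arange(.03,.11,.01):
    k=(X>.025)&(X<.08)&(abs(Y)<.055)&(Z>a)&(Z<a+.01)&(w['z_map']>0)
    if k.sum()>5: print(round(a,2),k.sum(),X[k].min().round(4),np.median(X[k]).round(4),X[k].max().round(4),Y[k].min().round(3),Y[k].max().round(3))
o=np.zeros((560,640,3),np.uint8); o[:400]=w['frame']; o[400:,:]=0
o[400:560,:320]=cv2.resize(t['frame'][195:275,320:480],(320,160),interpolation=cv2.INTER_CUBIC)
cv2.imwrite('pics/lid1.png',o[:,:,::-1])
E
```

```text
20.075 [0.64183812 0.13201953 0.40277099] 0.00038760452540015383 y [ 0.997 -0.072 -0.001] z [-0.001 -0.001 -1.   ]
bar ((499.11749267578125, -205.80526733398438), (76.27212524414062, 14.051216125488281), 85.89280700683594) 0.09741656737178572
0.08 18 0.0509 0.0535 0.0537 -0.023 0.052
0.09 763 0.0478 0.0509 0.0545 -0.05 0.052
0.1 70 0.0535 0.0548 0.0558 -0.01 0.013
```

View pics/lid1.png

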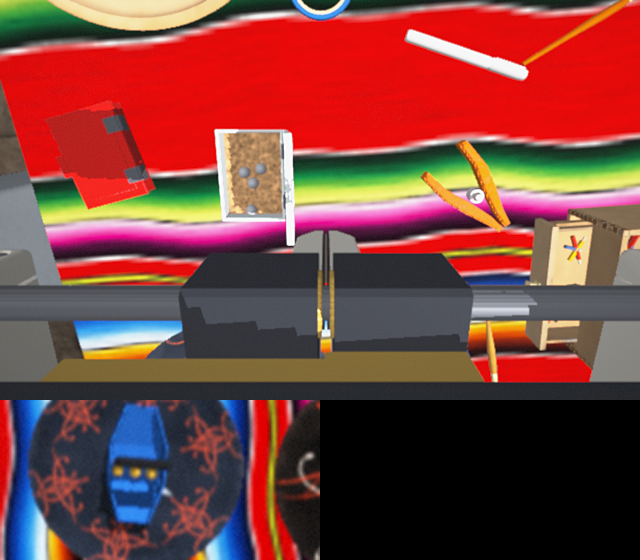

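The dish stands upright at the tray centre with all three nuts. The balls are in the tin around (250,175), and the lid is upright at (290,190). Now go down behind the lid and swing it over.

Request:
arm_command(xyz=[[1, 0, -1], [0, 0, -4], [0, 0, -4], [0, 0, -3], [0, 0, -1.7], [0, 0, 0]], turn=[[0, 0, 0], [0, 0, 0], [0, 0, 0], [0, 0, 0], [0, 0, 0], [0, 0, 0]])

```text
t: 20.92
tool_pos: [0.6517, 0.1327, 0.2644]
orientation: [-2.298, -2.14, 0.004]
force: [-0.7, 0.0, -0.4]
opening: 0.0004
```

Request:
arm_command(xyz=[[-0.95, 0.07, 0], [-0.95, 0.07, 0], [-0.9, 0.06, 0], [-0.9, 0.06, 0], [0, 0, 0]], turn=[[0, 0, 0], [0, 0, 0], [0, 0, 0], [0, 0, 0], [0, 0, 0]])

```text
t: 21.55
tool_pos: [0.6143, 0.1359, 0.2663]
orientation: [-2.299, -2.142, 0.0]
force: [-0.1, 0.1, 0.7]
opening: 0.0005
```

Request:
arm_command(xyz=[[-1.05, 0.07, -0.05], [-1.05, 0.07, -0.05], [-0.9, 0.06, -0.45], [-0.9, 0.06, -0.45], [-0.7, 0.05, -0.8], [-0.7, 0.05, -0.8], [0, 0, 0]], turn=[[0, 0, 0], [0, 0, 0], [0, 0, 0], [0, 0, 0], [0, 0, 0], [0, 0, 0], [0, 0, 0]])

```text
t: 22.42
tool_pos: [0.561, 0.1393, 0.2387]
orientation: [-2.298, -2.14, 0.003]
force: [0.6, 0.4, 0.0]
opening: 0.0003
```

Request:
arm_command(xyz=[[-0.4, 0.03, -0.8], [-0.4, 0.03, -0.8], [-0.2, 0, -0.7], [0, 0, 0]], turn=[[0, 0, 0], [0, 0, 0], [0, 0, 0], [0, 0, 0]])

```text
t: 22.92
tool_pos: [0.5514, 0.1399, 0.216]
orientation: [-2.298, -2.141, 0.003]
force: [0.6, -0.6, -0.8]
opening: 0.0008
```

```bash
python3 - <<'E'
from h import *
s=robot.read_state(); print(s['t'],s['tool_pos'],s['force'])
for n in ['wrist','top','scene']:
    w=read_camera(n); Q=cloud(w); d=Q-np.array([.558,.139,0]); X=d@np.array([.998,-.07,0]);Y=d@np.array([.07,.998,0]);Z=Q[...,2]
    for a in np.arange(-.06,.07,.015):
        k=(X>a)&(X<a+.015)&(abs(Y)<.045)&(abs(Y)>.022)&(Z>-.01)&(Z<.12)&(w['z_map']>0)
        if k.sum()>3: print(n,round(a,3),k.sum(),np.percentile(Z[k],[10,50,90]).round(4))
E
```

```text
22.925 [0.55141895 0.13988429 0.21603972] [ 0.56976793 -0.60648383 -0.84628708]
wrist -0.06 969 [0.0028 0.0036 0.0044]
wrist -0.045 790 [0.003  0.0298 0.0313]
wrist -0.03 1349 [0.0296 0.0305 0.0315]
wrist -0.015 1326 [0.0285 0.0294 0.0305]
wrist 0.0 1290 [0.0271 0.0282 0.0293]
wrist 0.015 1238 [0.0258 0.0268 0.0278]
wrist 0.03 809 [0.0235 0.0253 0.0265]
wrist 0.045 916 [0.0025 0.0032 0.0041]
wrist 0.06 1679 [0.0027 0.0039 0.1185]
top -0.06 37 [0.0008 0.0042 0.0064]
top -0.045 21 [0.001  0.0052 0.0326]
top -0.03 21 [0.0297 0.0315 0.0345]
top -0.015 28 [0.0289 0.0306 0.0329]
top 0.0 30 [0.0249 0.0289 0.0312]
top 0.015 33 [0.0245 0.0281 0.031 ]
top 0.03 35 [0.0053 0.0254 0.0295]
top 0.045 35 [0.0021 0.0047 0.0071]
top 0.06 37 [0.0016 0.0047 0.0076]
scene -0.06 56 [0.0005 0.0037 0.006 ]
scene -0.045 110 [0.0014 0.0073 0.0289]
scene -0.03 57 [0.0277 0.0302 0.0323]
scene -0.015 43 [0.0271 0.0291 0.0313]
scene 0.0 27 [0.0256 0.0279 0.031 ]
scene 0.015 27 [0.0235 0.0261 0.028 ]
scene 0.03 18 [0.0226 0.0244 0.0264]
scene 0.045 28 [0.0011 0.0031 0.0059]
scene 0.06 49 [0.0015 0.0031 0.0285]
```

Request:
arm_command(xyz=[[0, 0, -0.2], [0, 0, -0.2], [0, 0, -0.1], [0, 0, 0], [0, 0, 0]], turn=[[0, 0, 0], [0, 0, 0], [0, 0, 0], [0, 0, 0], [0, 0, 0]])

```text
t: 23.7
tool_pos: [0.552, 0.1399, 0.2121]
orientation: [-2.299, -2.141, 0.0]
force: [-0.5, 0.3, -0.8]
opening: 0.0008
```

Request:
arm_command(xyz=[[0, 0, -0.1], [0, 0, 0], [0, 0, 0]], turn=[[0, 0, 0], [0, 0, 0], [0, 0, 0]])

```text
t: 24.08
tool_pos: [0.552, 0.14, 0.2111]
orientation: [-2.299, -2.141, 0.0]
force: [0.4, 0.3, -0.4]
opening: 0.0004
```

Request:
arm_command(xyz=[[0, 0, -0.1], [0, 0, -0.05], [0, 0, 0], [0, 0, 0]], turn=[[0, 0, 0], [0, 0, 0], [0, 0, 0], [0, 0, 0]])

```text
t: 24.58
tool_pos: [0.5521, 0.14, 0.2107]
orientation: [2.299, 2.141, 0.0]
force: [-5.2, 0.0, 10.7]
opening: 0.0006
```

Request:
arm_command(xyz=[[0, 0, 0], [0, 0, 1], [0, 0, 3], [0, 0, 5], [0, 0, 5], [-2, 0, 3], [-3, 0, 0], [-3, 0, 0], [0, 0, 0]], turn=[[0, 0, 0], [0, 0, 0], [0, 0, 0], [0, 0, 0], [0, 0, 0], [0, 0, 0], [0, 0, 0], [0, 0, 0], [0, 0, 0]])

```text
t: 25.7
tool_pos: [0.4708, 0.1401, 0.3801]
orientation: [2.298, 2.142, 0.001]
force: [-1.0, -0.2, 0.0]
opening: 0.0006
```

```bash
python3 - <<'E'
from h import *
s=robot.read_state(); print(s['t'],s['tool_pos'],s['force'])
for n in ['wrist','top']:
    w=read_camera(n); Q=cloud(w); d=Q-np.array([.558,.139,0]); X=d@np.array([.998,-.07,0]);Y=d@np.array([.07,.998,0]);Z=Q[...,2]
    for a in np.arange(-.03,.04,.015):
        k=(X>a)&(X<a+.015)&(abs(Y)<.045)&(Z>-.01)&(Z<.12)&(w['z_map']>0)
        if k.sum()>3: print(n,round(a,3),k.sum(),np.percentile(Z[k],[10,50,90]).round(4))
    if n=='wrist': W=w
x,y,z=np.moveaxis(Q,-1,0); m=(z>.07)&(z<.11)&(np.hypot(x-.5,y+.207)<.06)
print('bar',cv2.minAreaRect((Q[m][:,:2]*1000).astype(np.float32)),Q[m][:,2].max())
o=np.zeros((600,640,3),np.uint8); o[:400]=W['frame']; o[400:,:]=cv2.resize(w['frame'][130:330,180:500],(640,400),interpolation=cv2.INTER_CUBIC)[60:260]
cv2.imwrite('pics/end.png',o[:,:,::-1])
E
```

```text
25.7 [0.47083469 0.14007571 0.38011261] [-1.00972998 -0.17227361  0.02189788]
wrist -0.03 1261 [0.0241 0.0252 0.0262]
wrist -0.015 1242 [0.0244 0.0254 0.0264]
wrist 0.0 1259 [0.0245 0.0254 0.0264]
wrist 0.015 1234 [0.0244 0.0254 0.0264]
wrist 0.03 691 [0.0237 0.0248 0.026 ]
top -0.03 89 [0.0232 0.0264 0.029 ]
top -0.015 84 [0.0243 0.0267 0.0301]
top 0.0 72 [0.0234 0.0259 0.0291]
top 0.015 73 [0.0235 0.0265 0.0293]
top 0.03 109 [0.0037 0.0238 0.028 ]
bar ((499.0924072265625, -205.966796875), (76.00052642822266, 13.934138298034668), 85.87155151367188) 0.0979666370565564
```

View pics/end.png

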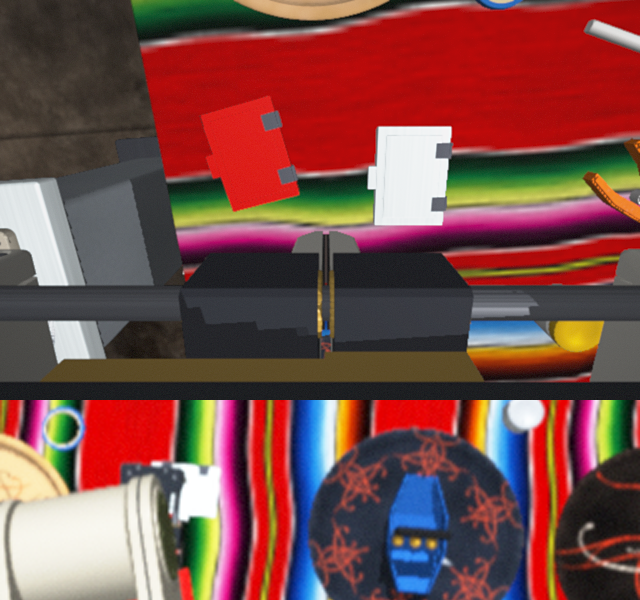

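The lid is flat and shut at (412,175) in the wrist view. The dish stands with three nuts at (415,541) in the top part, and nothing else was moved.

```bash
python3 -c "
from plant import robot; print(robot.close_job())"
```

```text
the job is handed in; nothing more can be done
None
```

The job is done and handed in at about 26 s of the 64 s allowed. I carried the dish by its grip to the open tin and tipped it 45° over the front wall. Then I set the dish back on the navy tray and pressed the tin's lid shut.

**Last checks:**
- **Balls:** all four were seen in the tin just before I shut the lid.
- **Nuts:** all three are still in their own section of the dish.
- **Dish:** it stands upright about 1 mm from the measured tray centre.
- **Lid:** it lies flat at about 25 mm, the height expected when shut. I pressed it down with 10.7 N, more than the 1 to 3 N suggested.
- **Other things:** I saw no sign that the red tin or the bystanders had moved, though I did not measure them again.

No check failed. One small white patch on the tray beside the dish changed shape as the arm moved, so I took it for glare and did not look further.

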